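Hook a dropped brass mount from behind the polisher guard and fit it to the plinth

TASK

A brass leaf mount has dropped behind the fixed guard of the bench polisher. Take the hooked rod from its wooden rest and use it to draw the mount out from under the guard (do not touch the mount with the gripper while it is still in there), then fit the mount onto the two studs of the sloping plinth, fully home against the slope, and let go of it. Lay the rod back on its rest the way it lay before, and leave the finial, tin and rosette where they are.

Things in the scene. Friction and masses are not known exactly. Their poses are not given: they have to be found in the camera images.
- guard: Fixed grey steel guard of a polisher: 220 mm deep, 280 wide, 110 high inside; 5 mm walls at sides and back; roof of 8 mm bars 36 mm apart (tops at 118 mm, two wires to 123). Only the front is open. Origin: on the bench, middle of the open mouth; x points inward (back wall x = 220), y across, z up. Motor behind the back wall, x 230 to 370, 170 mm high.
- mount: Loose brass plate, 0.4 kg, 56 (x) by 120 (y) by 6 mm, with an upright rib in its middle to grip it by across x: 16 mm thick (x), 50 long (y), from 6 to 36 mm above the underside. Through holes 11 mm diameter at y = +-43. Leaf scrolls 3 mm high. Same after a half turn about z. Origin: centre of underside, z up. Starts flat on the bench under the guard's roof.
- rod: Loose hooked rod, 0.16 kg. Origin: centre of its wooden handle, 110 (x) by 22 (y) by 26 mm (z); x along the rod, z up. 8 mm steel rod: level from x = 55 to 75, slopes down to x = 105, z = -32, level to a corner at x = 250, z = -32, there a square turn into the hook arm, 60 mm long, level, towards +y. Centre of mass near x = 65.
- hook_corner (a point): On the rod: corner where shaft turns into hook arm, on the bar's centre line (x = 250, y = 0, z = -32 mm in the rod's frame).
- rest: Fixed wooden rest of the rod: board 50 mm wide, x = -65 to 235, 8 thick; two 12 mm uprights at x = -45 (under the handle, top at 47 mm) and x = 170 (under the shaft, top at 24), each with two cheeks 10 mm high, 34 mm apart. Origin: on the bench, about below (within 6 mm) the origin of the rod lying on it, which stands 60 mm above the bench; same axes as that rod.
- plinth: Fixed dark wooden plinth section, base 200 by 200 mm, with a sloping board 196 mm (along the slope) by 180 mm, falling towards the plinth's -x (roughly towards the robot) and rising towards +x at 30 degrees. Low edge about 26 mm, high edge about 124 mm above the bench. Origin: centre of the base on the bench; z up.
- seat: Sloping board of the plinth. Origin: on its upper face midway between the studs, 75 mm above the bench; z square to the slope (30 degrees from vertical), y level along the line of the studs, x up the slope. Steel studs along z at y = +-43 mm, 8 mm diameter, 22 long, tapered to 4 over the last 5. A fitted mount has its origin here, z along z, y along y (either way round).
- finial: Bystander: loose turned brass torch finial standing upright, 72 mm diameter, 180 mm tall. Origin: centre of the underside.
- tin: Bystander: plain metal tin standing upright, 72 mm diameter, 110 mm tall. Origin: centre of the underside.
- rosette: Bystander: round brass rosette lying flat, 68 mm diameter, 12 mm high. Origin: centre of the underside.
Mind the look-alikes: they are no part of the job. Leave any black or purple look-alike of the mount alone.

How it is judged:
On the way, in this order (a step that is already met when the one before it is completed fails the run):
1. the hooked rod pulls on the mount while the mount is still under the guard (contact force between rod and mount above 0.3 N and x of mount in the frame of guard above 0.02 m), for 0.1 s.
2. the mount's centre has been drawn out, at least 50 mm in front of the guard's mouth (x of mount in the frame of guard below -0.05 m), for 0.2 s.
At the end, for the whole second after the job is handed in: Mount at rest on the slope, both studs through it (origin within 5 mm of the seat's, square within 0.06 rad, long axis along the studs within 0.12); rod at rest on its rest (handle centre within 35 mm sideways, 10 mm in height; upright within 0.15, along the rest within 0.25 rad) (distance between mount and seat below 0.005 m and angle between the z axis of mount and the z axis of seat, either way round below 0.06 rad and angle between the y axis of mount and the y axis of seat, either way round below 0.12 rad and linear speed of each of mount, rod below 0.02 m/s and horizontal distance between rod and rest below 0.035 m and z of rod in the frame of rest between 0.05 and 0.07 m and angle between the z axis of rod and the z axis of rest, either way round below 0.15 rad and angle between the x axis of rod and the x axis of rest, either way round below 0.25 rad); the robot touches nothing.
It fails at once if the gripper touches the mount while the mount's centre is still behind the guard's mouth (contact force between the fingers and mount above 0.5 N and x of mount in the frame of guard above 0 m).
It fails at once if the finial, tin or rosette moved more than 30 mm (distance of any of finial, tin, rosette from where it was at the start of the episode above 0.03 m).
It fails at once if the rod or the mount falls off the bench (height (world z) of any of rod, mount below -0.05 m).
It also fails if it takes over 72 s, if anything falls off the work surface, if the arm or the gripper's body presses on something with over 40 N, if the wrist force passes 120 N, or if a joint passes its speed limit or range.

ROBOT

A 6-joint arm with a two-finger parallel gripper is mounted at the origin on the work surface. World frame = base frame: x ahead of the robot, y to its left, z up, the work surface at z = 0. Lengths are in m, angles in rad, forces in N, time in s.
With the tool pointing down it reaches from about 0.3 to 1 m from the base axis. Payload 5.1 kg.
Tool frame: the origin (TCP) lies midway between the tips of the shut fingers; the grasp point (between the pads) lies 19 mm behind it; z points along the fingers, y is the line along which they close (so a half turn about z gives the same grasp; the last joint's range is limited). The gripper opens to 95 mm and grips with 3 to 60 N. Pads are 20 mm wide; open, the fingers measure 119 mm over their backs; the gripper's body (75 mm by 180 mm) begins 59 mm behind the grasp point.
Start: joints at [-1.27, 0.124, 1.65, -0, 1.367, -0.083], TCP at [0.243, -0.603, 0.215] pointing down, gripper open.
Joint ranges: [-2.61, 2.61], [-1.02, 2.33], [0.03, 2.71], [-1.35, 4.49], [0.32, 2.68], [-2.91, 2.91]. Speed limits (rad/s): [2.57, 2.57, 3.14, 3.14, 3.14, 3.14].

INTERFACE

Orientations are given as a unit quaternion [w, x, y, z].
In Python, from workcell import read_state, grab_frame, hand_in gives the robot as it stands.
- The arm moves only by the tool step_arm, never from a script. Its argument "deltas" is a list that holds one entry, the list of rows, each a list of 4 numbers: the shift along the tool's x, y, z in cm, then the turn about the tool's z in rad. In form: [[[tx, ty, tz, twist], ...]]. A call has 1 to 12 rows; each row is the pose to reach, as a shift and turn from the pose commanded when the call began, along the tool's axes at that moment; what a row does not reach only later rows make up. A row lasts 1/8 s, in which the tool goes at most 62.5 mm and 10.7 degrees, less where a joint would pass 70% of its speed; a pose out of reach is approached as far as the arm can. A call with a gripper value outside its range is refused whole. "fingers" is the finger opening in cm, from 0 to 9.51, set as the call begins (left out, the last holds). The fingers move at their own pace and stop on an object; "squeeze" is the grip in N (left out, the last holds). Time passes only in rows, so rows that repeat a pose let the fingers close. It gives the time, the measured TCP pose, the force, the opening and the grip force at its end, in the units of the state.
- read_state(): the state, without advancing time (a new reading comes with each control period).
- grab_frame(name): name is "scene" or "top"; returns a dict with "frame" (384x512x3 uint8, red, green, blue), "depth" (384x512 float32, m along the optical axis (not along the pixel's ray), 0 where there is no reading), "mtx" (3x3 intrinsics, pixels), "origin" and "orientation" of the camera in the world. Camera axes: x right, y up, looking along -z (the intrinsics and any distortion apply to the point x, -y, -z); pixel columns grow to the right and rows downward; lengths in m; the calibration is good to about 2 mm. A picture is of the moment at which its call begins.
- hand_in(): hands the job in; it is judged then, once.
The state is a dict: "t": time; "joint_pos": joint angles; "joint_velocities": joint speeds; "effort": joint torques, N m; "tcp_pos": TCP position; "tcp_rot": TCP orientation; "force": force on the tool from outside, world axes, zero at the start; "moment": the same for the moment, N m; "gripper_width": finger opening in m; "gripper_force": force on a finger pad.
Only numpy, scipy, OpenCV 4.12 (cv2) and the standard library are available. Lean on these libraries where they do the work, as an engineer would, in place of code of your own. Each camera call takes 0.05 s, during which the arm holds its last target. There are 200 camera calls.

## Working session

There is one attempt and no reset: what is moved stays moved. The work goes in short steps, Python scripts to look and compute and a tool call to move; the robot and the scene stay as the last step left them, time stands still between calls to the robot, and variables do not carry over. Pictures are saved under pics/ and viewed, at most 10 in all, crops included, and the job is handed in when it is done.

Besides the shell and the picture viewer there is one more tool, called after "Call:" by a JSON object that holds its "api" and its "payload", one argument or row to a line. step_arm: Moves the arm, as the interface text tells. Its arguments: {"type":"object","properties":{"deltas":{"type":"array","items":{"type":"array","items":{"type":"array","items":{"type":"number"}}}},"fingers":{"type":"number"},"squeeze":{"type":"number"}},"required":["deltas"]}

```bash
mkdir -p pics; cat > h.py <<'E'
import numpy as np, cv2
from scipy.spatial.transform import Rotation as R
from workcell import read_state, grab_frame, hand_in
def q(o): return R.from_quat([o[1],o[2],o[3],o[0]])
def cloud(f):
    d=f["depth"]; K=np.array(f["mtx"]); v,u=np.mgrid[:d.shape[0],:d.shape[1]]
    p=np.stack([(u-K[0,2])/K[0,0]*d,-(v-K[1,2])/K[1,1]*d,-d],-1)
    return p@q(f["orientation"]).as_matrix().T+np.array(f["origin"])
def plane(f,uv,z):
    K=np.array(f["mtx"]);uv=np.atleast_2d(np.array(uv,float))
    r=np.c_[(uv[:,0]-K[0,2])/K[0,0],-(uv[:,1]-K[1,2])/K[1,1],-np.ones(len(uv))]@q(f["orientation"]).as_matrix().T
    o=np.array(f["origin"]);return o+r*((z-o[2])/r[:,2])[:,None]
def save(n,im,s=1):
    cv2.imwrite("pics/"+n,cv2.resize(im[:,:,::-1],None,fx=s,fy=s,interpolation=cv2.INTER_CUBIC))
def state():
    s=read_state(); print("t",s["t"],"tcp",np.round(s["tcp_pos"],4),"R",np.round(q(s["tcp_rot"]).as_matrix(),3).tolist(),"j",np.round(s["joint_pos"],3),"F",np.round(s["force"],1),"w",s["gripper_width"]); return s
E
python3 - <<'E'
from h import *
for n in("scene","top"):
    f=grab_frame(n);save(n+"0.png",f["frame"],1.5);print(n,f["origin"],f["orientation"],np.array(f["mtx"]).tolist())
    np.savez(n+"0.npz",**f)
state()
E
```

```text
scene [1.05323945 0.53221516 1.12426578] [0.2926275  0.10582327 0.31245674 0.89751956] [[389.9504518421207, 0.0, 254.70494981231593], [0.0, 389.9504518421207, 189.05770639070025], [0.0, 0.0, 1.0]]
top [ 0.49962584 -0.12080614  1.43984819] [-0.70252501 -0.01463132  0.02175775  0.71117589] [[496.6585534887218, 0.0, 255.1636326797876], [0.0, 496.6585534887218, 190.12568493785966], [0.0, 0.0, 1.0]]
t 0.1 tcp [ 0.2432 -0.6022  0.2135] R [[0.927, 0.374, -0.001], [0.374, -0.927, 0.002], [0.0, -0.002, -1.0]] j [-1.27   0.124  1.652 -0.     1.368 -0.083] F [-0.1  0.2 -0. ] w 0.09495017647602691
```

View pics/scene0.png

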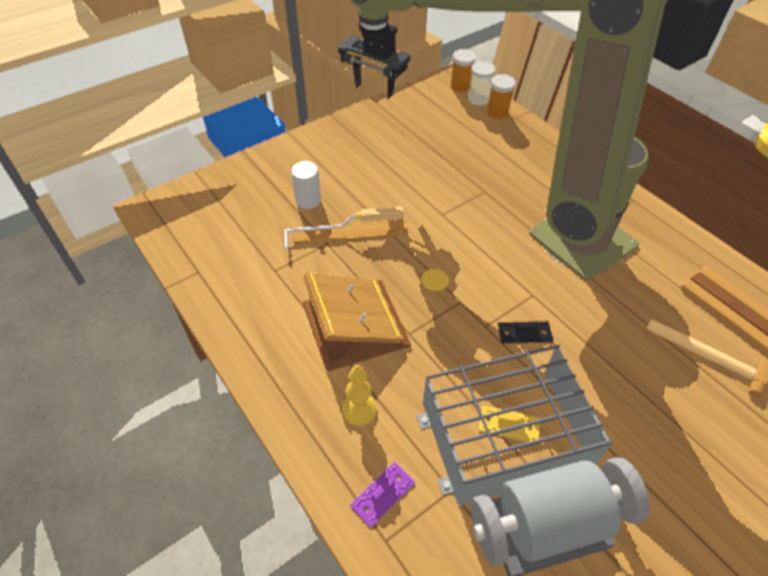

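View pics/top0.png

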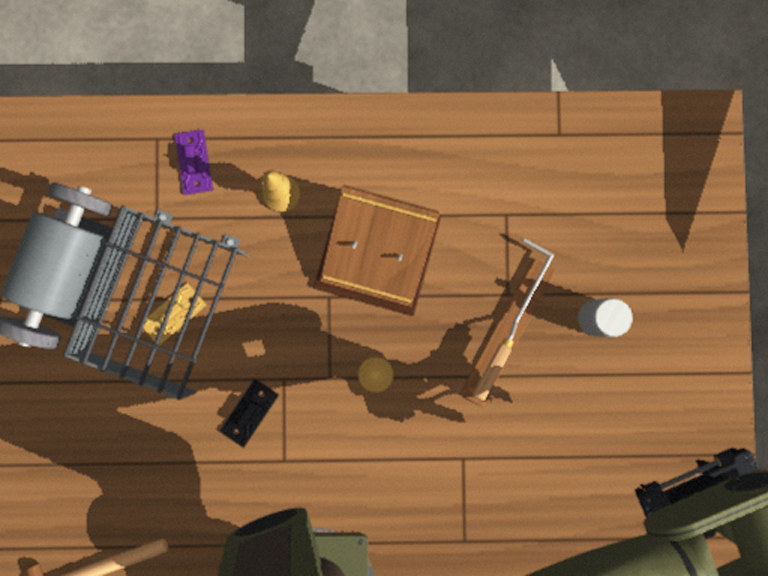

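Top view (1.5x): brass mount under guard at (176,313). Look-alikes: purple (193,161) and black (248,413), both outside the guard. Rod: handle (490,370), corner (551,256), hook tip (525,240). Studs are at (353,244) and (400,257), tin (606,317), rosette (375,374), finial (278,190).

```bash
cat > m.py <<'E'
from h import *
f=dict(np.load("top0.npz")); P=cloud(f); im=f["frame"]; hsv=cv2.cvtColor(im,cv2.COLOR_RGB2HSV)
v,u=np.mgrid[:384,:512]
def box(a,b,c,d): return (u>a/1.5)&(u<c/1.5)&(v>b/1.5)&(v<d/1.5)
# mount
m=(hsv[...,0]>20)&(hsv[...,0]<34)&(hsv[...,1]>150)&(hsv[...,2]>90)&box(130,270,215,350)
p=P[m];p=p[p[:,2]<0.05];print("mount n",len(p),"z pct",np.percentile(p[:,2],[5,50,95]))
r=cv2.minAreaRect((p[:,:2]*1000).astype(np.float32));print("mount rect mm",r)
# rib top
t=p[p[:,2]>0.028];print("rib",len(t),t.mean(0),cv2.minAreaRect((t[:,:2]*1000).astype(np.float32)) if len(t)>4 else "")
# guard roof
g=box(60,195,250,405)&(P[...,2]>0.1)&(P[...,2]<0.13);gp=P[g];print("guard",len(gp),cv2.minAreaRect((gp[:,:2]*1000).astype(np.float32)))
print(cv2.boxPoints(cv2.minAreaRect((gp[:,:2]*1000).astype(np.float32))))
# rod
b=box(450,230,560,405)
h=P[b&(P[...,2]>0.062)&(P[...,2]<0.085)];print("handle top",len(h),h.mean(0),cv2.minAreaRect((h[:,:2]*1000).astype(np.float32)))
st=b&(hsv[...,1]<70)&(hsv[...,2]>120);s=P[st];print("steel",len(s),np.percentile(s[:,2],[5,50,95]))
print("corner,tip",plane(f,[[551/1.5,256/1.5],[525/1.5,240/1.5]],0.030))
sp=s[(s[:,2]<0.04)]
print(cv2.minAreaRect((sp[:,:2]*1000).astype(np.float32)))
# plinth
b=box(305,175,450,325)&(P[...,2]>0.02);pp=P[b]
A=np.c_[pp[:,:2],np.ones(len(pp))]
c=np.linalg.lstsq(A,pp[:,2],rcond=None)[0]
for _ in range(5):
    k=abs(A@c-pp[:,2])<0.006;c=np.linalg.lstsq(A[k],pp[k,2],rcond=None)[0]
n=np.array([-c[0],-c[1],1]);n/=np.linalg.norm(n);print("slope n",n,"tilt",np.degrees(np.arccos(n[2])),"dir",np.degrees(np.arctan2(c[1],c[0])))
pk=pp[k];print("board",cv2.minAreaRect((pk[:,:2]*1000).astype(np.float32)),pk[:,2].min(),pk[:,2].max())
ss=b&(hsv[...,1]<70)&(hsv[...,2]>90)
no,lab,stt,cen=cv2.connectedComponentsWithStats(ss.astype(np.uint8))
for i in range(1,no): print("stud comp",stt[i],cen[i]*1.5,P[lab==i].round(4).tolist()[:12])
E
python3 m.py
python3 - <<'E'
from h import *
f=dict(np.load("top0.npz"));im=f["frame"]
a=cv2.resize(im[115:275,40:180],None,fx=3.5,fy=3.5,interpolation=2)[:, :]
a=cv2.resize(im[115:275,40:180],(400,457),interpolation=2);b=cv2.resize(im[115:220,200:300],(400,420),interpolation=2)
c=np.zeros((460,800,3),np.uint8);c[:457,:400]=a;c[:420,400:]=b;save("crop0.png",c)
E
```

```text
Traceback (most recent call last):
  File "m.py", line 7, in <module>
    p=P[m];p=p[p[:,2]<0.05];print("mount n",len(p),"z pct",np.percentile(p[:,2],[5,50,95]))
                                                           ~~~~~~~~~~~~~^^^^^^^^^^^^^^^^^^
IndexError: index -1 is out of bounds for axis 0 with size 0
```

View pics/crop0.png

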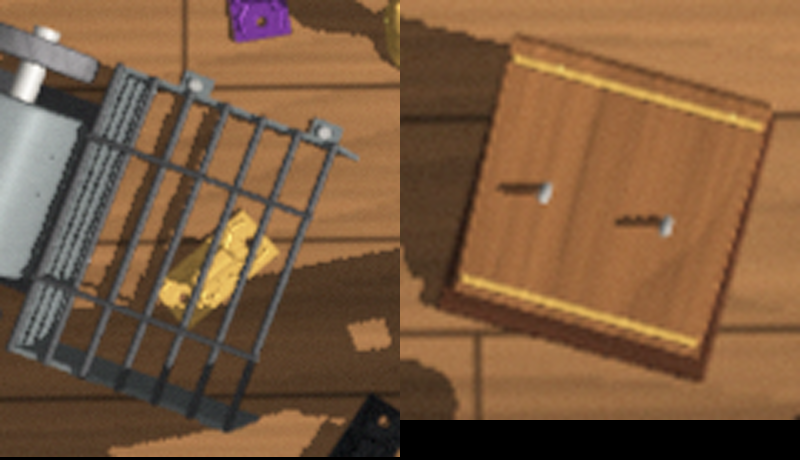

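The crop shows the brass plate with its rib under the guard at (215,270). This is the mount; the purple (258,15) and black (370,430) plates lie outside. The studs' tips are at crop (547,190) and (668,226).

```bash
sed -i 's/^m=.*/print("hsv at mount",hsv[205:216:5,112:128:5].tolist(),P[205:216:5,112:128:5,2].round(3).tolist())\nm=(hsv[...,0]>=17)\&(hsv[...,0]<34)\&(hsv[...,1]>105)\&(hsv[...,2]>120)\&box(130,270,215,350)/' m.py; python3 m.py
```

```text
hsv at mount [[[120, 4, 70], [20, 148, 227], [20, 152, 206], [105, 5, 93]], [[17, 85, 156], [20, 147, 218], [20, 147, 220], [19, 130, 189]], [[20, 151, 223], [20, 149, 229], [18, 120, 138], [15, 135, 85]]] [[0.117, 0.042, 0.02, 0.117], [0.119, 0.024, 0.004, 0.118], [0.016, 0.007, 0.011, -0.003]]
mount n 559 z pct [0.00203974 0.00821149 0.03710012]
mount rect mm ((522.24658203125, 268.2763366699219), (58.82255935668945, 123.34976959228516), 41.70336151123047)
rib 64 [0.52560893 0.26175133 0.03642262] ((522.3214111328125, 266.4781799316406), (16.233108520507812, 49.99048614501953), 41.659034729003906)
guard 3623 ((558.3999633789062, 318.01361083984375), (313.678466796875, 287.05413818359375), 68.95023345947266)
[[368.1173  223.19234]
 [636.016   120.08858]
 [748.6826  412.8349 ]
 [480.78394 515.93866]]
handle top 370 [ 0.41375437 -0.33613946  0.07232742] ((419.38885498046875, -338.3121032714844), (29.30458641052246, 131.70603942871094), 65.22976684570312)
steel 206 [0.02679173 0.03177666 0.0599175 ]
corner,tip [[ 0.62394567 -0.45636548  0.03      ]
 [ 0.65509027 -0.40747637  0.03      
[... 384 characters left out ...]
44.375] [[0.6503, -0.0833, 0.0807], [0.6505, -0.086, 0.0789], [0.6467, -0.0808, 0.0888], [0.6466, -0.0835, 0.0894], [0.647, -0.0861, 0.0856], [0.6433, -0.0809, 0.0952], [0.6437, -0.0835, 0.091], [0.6442, -0.0861, 0.0856], [0.6411, -0.0807, 0.0904], [0.6409, -0.0835, 0.0919], [0.6377, -0.0809, 0.0967], [0.6377, -0.0836, 0.0959]]
stud comp [265 169   3   5  12] [399.125 256.625] [[0.6275, -0.1655, 0.0785], [0.6274, -0.1682, 0.0797], [0.6237, -0.1651, 0.0901], [0.6245, -0.1681, 0.0809], [0.6213, -0.1624, 0.0865], [0.6206, -0.1649, 0.0941], [0.6209, -0.1678, 0.0898], [0.618, -0.1622, 0.093], [0.6182, -0.165, 0.0906], [0.618, -0.1677, 0.0925], [0.6151, -0.1621, 0.0953], [0.6153, -0.1649, 0.0918]]
```

The mount is confirmed: rib 16x50, plate about 58x123, centre (0.522, 0.267). Its position in the guard is x≈97 mm. Now the rod's pose and the rest of the layout.

```bash
cat > m2.py <<'E'
from h import *
f=dict(np.load("top0.npz")); P=cloud(f); hsv=cv2.cvtColor(f["frame"],cv2.COLOR_RGB2HSV)
v,u=np.mgrid[:384,:512]
b=(u>300)&(u<373)&(v>153)&(v<270)
st=b&(hsv[...,1]<70)&(hsv[...,2]>120)
uv=np.c_[u[st],v[st]].astype(float); w=plane(f,uv,0.031)  # top of steel level
z=P[st][:,2]; lv=z<0.042; w=w[lv]
# split: arm pixels vs shaft pixels by distance to rough axis
c0=np.array([.624,-.456]);xa=np.array([.85,-.52]);ya=np.array([.52,.85])
a=(w[:,:2]-c0)@xa;bb=(w[:,:2]-c0)@ya
sh=w[(a<-15e-3)&(abs(bb)<.015)][:,:2].astype(np.float32);ar=w[(bb>12e-3)&(abs(a)<.015)][:,:2].astype(np.float32)
for n,s in(("shaft",sh),("arm",ar)):
    l=cv2.fitLine(s,cv2.DIST_HUBER,0,.01,.01).ravel();print(n,len(s),l,np.degrees(np.arctan2(l[1],l[0])))
    if n=="shaft":L=l
    else:
        s_=np.linalg.solve(np.c_[L[:2],-l[:2]],l[2:]-L[2:]);c=L[2:]+s_[0]*L[:2];print("corner",c,"tip",((ar-c)@l[:2]).min(),((ar-c)@l[:2]).max())
d=L[:2]*np.sign(L[0]);print("handle centre",c-.25*d,"yaw",np.degrees(np.arctan2(d[1],d[0])))
hh=P[b&(P[...,2]>.066)&(P[...,2]<.08)][:,:2];rel=hh-(c-.25*d);print("handle top rel along",np.percentile(rel@d,[1,99]),"across",np.percentile(rel@np.array([-d[1],d[0]]),[2,98]))
# guard bars: direction of first bar and side walls
g=(u>40)&(u<168)&(v>130)&(v<272)&(P[...,2]>.108)&(P[...,2]<.119);gp=P[g][:,:2]
for y in np.radians(np.arange(66,73,1)):
    r=gp@np.array([np.cos(y),np.sin(y)]);h,e=np.histogram(r,bins=np.arange(r.min(),r.max()+.004,.004));print(round(np.degrees(y)),(h**2).sum(),h[:14],round(r.min(),3))
E
python3 m2.py
```

```text
shaft 109 [ 0.8713349  -0.49068874  0.553087   -0.41584775] -29.385859
arm 48 [ 0.49161077  0.87081504  0.6451174  -0.4237348 ] 60.55349
corner [ 0.62629557 -0.45707488] tip 0.012921075 0.06383717
handle centre [ 0.40846184 -0.33440268] yaw -29.385859
handle top rel along [-0.05317512  0.06624859] across [-0.00998443  0.01111848]
66 83035 [23 42 50 49 28 13  7  4  8 27 51 58 56 29] 0.356
67 100269 [33 54 68 36 13  5  6  6  6 35 73 76 36  5] 0.352
68 124137 [ 54  86  50  11   6   5   8   6   5  64 101  49   6   2] 0.347
69 140735 [106  71  21   7   4   7   7   6   7 113  85  14   4   4] 0.342
70 124615 [ 54  94  45   8   6   6   6   7   8  63 101  46   5   6] 0.333
71 104005 [29 65 74 28  7  6  8  4  9 38 72 75 31  5] 0.324
72 85313 [24 42 53 52 27  8  7  6  7 30 43 63 59 27] 0.314
```

```bash
cat >> h.py <<'E'
def go(x,y,z,yang=None):
    """print tool shift (cm) and twist to reach TCP x,y,z with tool y axis at world angle yang (deg, mod 180)"""
    s=state(); M=q(s["tcp_rot"]).as_matrix(); d=M.T@(np.array([x,y,z])-s["tcp_pos"])*100
    a=np.degrees(np.arctan2(M[1,1],M[0,1])); tw=0 if yang is None else np.radians((a-yang+90)%180-90)
    print("shift",d.round(2),"twist",round(tw,3),"yang now",round(a,2))
E
python3 -c "
from h import *
go(.4215,-.342,.2,60.5)"
```

```text
t 0.1 tcp [ 0.2432 -0.6022  0.2135] R [[0.927, 0.374, -0.001], [0.374, -0.927, 0.002], [0.0, -0.002, -1.0]] j [-1.27   0.124  1.652 -0.     1.368 -0.083] F [-0.1  0.2 -0. ] w 0.09495017647602691
shift [ 26.28 -17.44   1.39] twist 0.899 yang now -68.01
```

Call:
{"api": "step_arm", "payload": {
  "deltas": [
    [[2.5,-1.7,0.1,0.09],[6.5,-4.3,0.3,0.22],[11,-7.3,0.6,0.37],[15.5,-10.3,0.8,0.53],[20,-13.3,1.1,0.68],[23.5,-15.6,1.3,0.8],[26.3,-17.4,1.4,0.9],[26.3,-17.4,1.4,0.9],[26.3,-17.4,1.4,0.9]]
  ],
  "fingers": 5.5
}}

```text
t: 1.23
tcp_pos: [0.4217, -0.3432, 0.2004]
tcp_rot: [0.0, 0.967, -0.255, -0.0]
force: [0.6, -0.6, 1.0]
gripper_width: 0.0552
gripper_force: 0.0
```

```bash
python3 -c "
from h import *
go(.4215,-.342,.041,60.5)"
```

```text
t 1.225 tcp [ 0.4217 -0.3432  0.2004] R [[0.87, -0.493, -0.001], [-0.493, -0.87, -0.0], [-0.0, 0.0, -1.0]] j [-0.782 -0.102  1.902 -0.     1.342  1.305] F [ 0.6 -0.6  1. ] w 0.05520450265357783
shift [-0.07 -0.1  15.94] twist -0.0 yang now -119.52
```

Call:
{"api": "step_arm", "payload": {
  "deltas": [
    [[0,-0.1,3,0],[0,-0.1,7,0],[0,-0.1,11,0],[0,-0.1,14,0],[0,-0.1,15.5,0],[0,-0.1,15.9,0],[0,-0.1,15.9,0]]
  ]
}}

```text
t: 2.1
tcp_pos: [0.423, -0.3429, 0.0426]
tcp_rot: [0.0, 0.967, -0.255, 0.001]
force: [-0.6, -0.3, 0.2]
gripper_width: 0.055
gripper_force: 0.0
```

Call:
{"api": "step_arm", "payload": {
  "deltas": [
    [[0,0,0,0],[0,0,0,0],[0,0,0,0],[0,0,0,0],[0,0,0,0]]
  ],
  "fingers": 1.0,
  "squeeze": 35
}}

```text
t: 2.72
tcp_pos: [0.4227, -0.3421, 0.0419]
tcp_rot: [0.0, 0.967, -0.255, 0.0]
force: [-0.4, -0.0, 1.3]
gripper_width: 0.0222
gripper_force: 35.0
```

Call:
{"api": "step_arm", "payload": {
  "deltas": [
    [[0,0,-1,0],[0,0,-3,0],[0,0,-6,0],[0,0,-10,0],[0,0,-12,0],[0,0,-12,0]]
  ]
}}

```text
t: 3.48
tcp_pos: [0.4235, -0.343, 0.1641]
tcp_rot: [0.001, 0.967, -0.255, 0.002]
force: [-1.0, 0.6, -2.6]
gripper_width: 0.0215
gripper_force: 35.0
```

```bash
cat > m3.py <<'E'
from h import *
import sys
# rod in hand: corner & heights relative to TCP
s=state(); f=grab_frame("top"); np.savez("top1.npz",**f); P=cloud(f); hsv=cv2.cvtColor(f["frame"],cv2.COLOR_RGB2HSV)
M=q(s["tcp_rot"]).as_matrix(); L=(P-np.array(s["tcp_pos"]))@M  # tool coords
b=(L[...,0]>.07)&(L[...,0]<.26)&(abs(L[...,1])<.09)&(L[...,2]<.06)&(L[...,2]>-.05)&(hsv[...,1]<75)
p=L[b];print(len(p))
sh=p[(p[:,0]>.1)&(p[:,0]<.21)&(abs(p[:,1])<.02)];ar=p[(abs(p[:,1])>.015)&(p[:,0]>.2)]
if len(sh)>5:
    k=np.polyfit(sh[:,0],sh[:,1],1);print("shaft y=",k,"zmed",np.median(sh[:,2]),"slope z",np.polyfit(sh[:,0],sh[:,2],1))
    print("arm x med",np.median(ar[:,0]),"y",ar[:,1].min(),ar[:,1].max(),"z",np.median(ar[:,2]))
E
python3 m3.py
```

```text
t 3.475 tcp [ 0.4235 -0.343   0.1641] R [[0.87, -0.494, 0.003], [-0.494, -0.87, -0.003], [0.004, 0.001, -1.0]] j [-0.779 -0.074  1.939 -0.     1.273  1.308] F [-1.   0.6 -2.6] w 0.021513059592682293
249
shaft y= [-0.00180323 -0.00064921] zmed 0.010215145827324114 slope z [0.00503528 0.0097704 ]
arm x med 0.23316448194673114 y -0.06365929307640474 -0.015537669404617515 z 0.010344891610139077
```

```bash
python3 -c "
from h import *
go(.411,-.117,.2,-21)"
```

```text
t 3.525 tcp [ 0.4226 -0.3421  0.162 ] R [[0.87, -0.494, 0.001], [-0.494, -0.87, -0.001], [0.001, 0.0, -1.0]] j [-0.779 -0.073  1.941 -0.     1.272  1.308] F [-0.9  0.3 -2.5] w 0.021700608938945164
shift [-12.12 -19.    -3.82] twist 1.421 yang now -119.57
```

Call:
{"api": "step_arm", "payload": {
  "deltas": [
    [[-0.3,-0.5,-2,-0.05],[-1,-1.5,-3.8,-0.18],[-2.2,-3.3,-3.8,-0.34],[-3.4,-5.3,-3.8,-0.5],[-4.6,-7.3,-3.8,-0.66],[-5.8,-9.2,-3.8,-0.82],[-7,-11.1,-3.8,-0.98],[-8.2,-13,-3.8,-1.14],[-9.4,-14.9,-3.8,-1.3],[-10.6,-16.8,-3.8,-1.46],[-11.6,-18.2,-3.8,-1.6],[-12.1,-19,-3.8,-1.69]]
  ]
}}

```text
t: 5.03
tcp_pos: [0.4099, -0.1159, 0.1971]
tcp_rot: [-0.002, 0.832, 0.555, -0.001]
force: [0.5, 0.4, -2.0]
gripper_width: 0.0217
gripper_force: 35.0
```

Call:
{"api": "step_arm", "payload": {
  "deltas": [
    [[0,0,0,-0.03],[0,0,0,-0.03]]
  ]
}}

```text
t: 5.28
tcp_pos: [0.4106, -0.1171, 0.1985]
tcp_rot: [-0.001, 0.825, 0.566, -0.001]
force: [0.1, 0.7, -2.0]
gripper_width: 0.0217
gripper_force: 35.0
```

```bash
python3 -c "
from h import *
go(.411,-.117,.076,-21)
go(.4829,.07,.076,-21)"; python3 m3.py
```

```text
t 5.275 tcp [ 0.4106 -0.1171  0.1985] R [[0.36, 0.933, -0.002], [0.933, -0.36, 0.0], [-0.0, -0.002, -1.0]] j [-0.404 -0.389  2.139 -0.     1.393 -0.035] F [ 0.1  0.7 -2. ] w 0.021739895090257852
shift [ 0.03  0.05 12.25] twist -0.001 yang now -21.09
t 5.275 tcp [ 0.4106 -0.1171  0.1985] R [[0.36, 0.933, -0.002], [0.933, -0.36, 0.0], [-0.0, -0.002, -1.0]] j [-0.404 -0.389  2.139 -0.     1.393 -0.035] F [ 0.1  0.7 -2. ] w 0.021739895090257852
shift [20.06  0.03 12.24] twist -0.001 yang now -21.09
t 5.275 tcp [ 0.4106 -0.1171  0.1985] R [[0.36, 0.933, -0.002], [0.933, -0.36, 0.0], [-0.0, -0.002, -1.0]] j [-0.404 -0.389  2.139 -0.     1.393 -0.035] F [ 0.1  0.7 -2. ] w 0.021739895090257852
250
shaft y= [ 0.00057937 -0.00121202] zmed 0.010164249801794175 slope z [-0.00130341  0.01022302]
arm x med 0.23679582805870797 y -0.06366547629962763 -0.015325161232988044 z 0.009281234780452332
```

Call:
{"api": "step_arm", "payload": {
  "deltas": [
    [[0,0,3,0],[0,0,7,0],[0,0,11,0],[0,0,12.2,0],[2,0,12.2,0],[5,0,12.2,0],[8.5,0,12.2,0],[12,0,12.2,0],[15.5,0,12.2,0],[18.5,0,12.2,0],[20,0,12.2,0],[20,0,12.2,0]]
  ]
}}

```text
t: 6.82
tcp_pos: [0.4835, 0.0698, 0.0783]
tcp_rot: [0.0, 0.824, 0.567, 0.0]
force: [-0.9, -0.5, -0.9]
gripper_width: 0.022
gripper_force: 35.0
```

```bash
python3 - <<'E'
from h import *
state();f=grab_frame("top");a=f["frame"][115:275,40:200];save("crop1.png",a,3.6)
E
```

```text
t 6.825 tcp [0.4835 0.0698 0.0783] R [[0.358, 0.934, 0.001], [0.934, -0.358, -0.0], [-0.0, 0.001, -1.0]] j [ 0.034 -0.11   2.126 -0.     1.125  0.4  ] F [-0.9 -0.5 -0.9] w 0.021958854405131987
```

View pics/crop1.png

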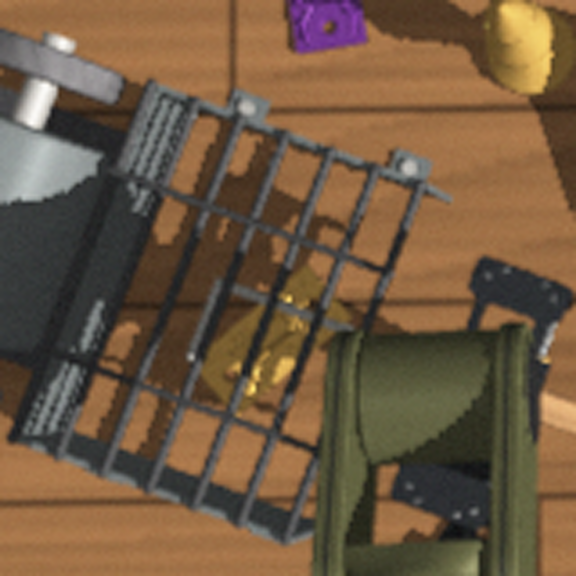

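The hook (corner at crop (215,283), arm tip at (192,357)) lies behind the mount's rib (255,345) and above it. Lower it, then pull.

Call:
{"api": "step_arm", "payload": {
  "deltas": [
    [[0,0,1.5,0],[0,0,3,0],[0,0,4.4,0],[0,0,4.4,0],[-1,0,4.4,0],[-2,0,4.4,0],[-3,0,4.4,0],[-4.2,0,4.4,0],[-5.4,0,4.4,0],[-5.4,0,4.4,0]]
  ]
}}

```text
t: 8.12
tcp_pos: [0.4632, 0.0182, 0.0337]
tcp_rot: [0.0, 0.825, 0.566, -0.0]
force: [-0.6, -0.8, -1.6]
gripper_width: 0.0218
gripper_force: 35.0
```

```bash
cat > mt.py <<'E'
from h import *
s=state();f=grab_frame("top");P=cloud(f);hsv=cv2.cvtColor(f["frame"],cv2.COLOR_RGB2HSV)
m=(hsv[...,0]>=16)&(hsv[...,0]<34)&(hsv[...,1]>125)&(hsv[...,2]>60)&(P[...,0]>.35)&(P[...,0]<.62)&(P[...,1]>-.05)&(P[...,1]<.36)&(P[...,2]>.004)&(P[...,2]<.05)
m=cv2.morphologyEx(m.astype(np.uint8),cv2.MORPH_OPEN,np.ones((2,2)))
p=P[m>0];t=p[p[:,2]>.028]
print("all",len(p),cv2.minAreaRect((p[:,:2]*1000).astype(np.float32)));print("rib",len(t),cv2.minAreaRect((t[:,:2]*1000).astype(np.float32)))
c=p[:,:2].mean(0)-[.502,.1716];print("xg,yg of mean",c@[.3584,.9336],c@[-.9336,.3584])
E
python3 mt.py
```

```text
t 8.125 tcp [0.4632 0.0182 0.0337] R [[0.36, 0.933, 0.0], [0.933, -0.36, -0.001], [-0.001, 0.0, -1.0]] j [-7.600e-02 -1.030e-01  2.205e+00 -1.000e-03  1.039e+00  2.920e-01] F [-0.6 -0.8 -1.6] w 0.02175275129466015
all 386 ((527.0569458007812, 86.8134994506836), (108.59254455566406, 404.52587890625), 7.500017166137695)
rib 81 ((530.544189453125, 66.45118713378906), (96.692138671875, 367.0635681152344), 5.382065296173096)
xg,yg of mean 0.036805698380967 0.00870659210093486
```

Call:
{"api": "step_arm", "payload": {
  "deltas": [
    [[-1,0,0,0],[-2.2,0,0,0],[-3.6,0,0,0],[-5.2,0,0,0],[-6.8,0,0,0],[-8.4,0,0,0],[-10,0,0,0],[-11.6,0,0,0],[-13.2,0,0,0],[-14.8,0,0,0],[-16.2,0,0,0],[-17.2,0,0,0]]
  ]
}}

```text
t: 9.68
tcp_pos: [0.4015, -0.1421, 0.0337]
tcp_rot: [-0.0, 0.825, 0.566, 0.0]
force: [2.5, 2.1, -1.8]
gripper_width: 0.0219
gripper_force: 35.0
```

```bash
python3 - <<'E'
from h import *
state();f=grab_frame("top");g=grab_frame("scene")
c=np.hstack([cv2.resize(f["frame"][90:290,20:270],(400,320)),cv2.resize(g["frame"][180:380,180:430],(400,320))]);save("pull.png",c)
E
```

```text
t 9.675 tcp [ 0.4015 -0.1421  0.0337] R [[0.36, 0.933, 0.0], [0.933, -0.36, 0.0], [0.0, 0.0, -1.0]] j [-0.467 -0.198  2.287  0.     1.052 -0.099] F [ 2.5  2.1 -1.8] w 0.02192132630674103
```

View pics/pull.png

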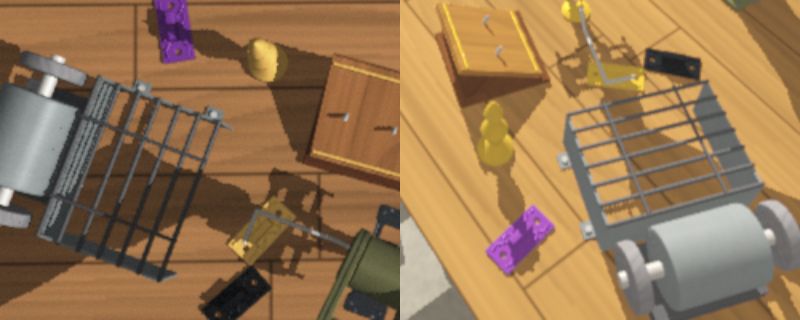

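Left (top view): the mount is drawn out in front of the guard at crop (262,230), with the hook behind its rib and the black look-alike separate at (235,293). Disengage and carry the rod back.

Call:
{"api": "step_arm", "payload": {
  "deltas": [
    [[0.4,0,0,0],[0.6,0,0,0],[0.6,0,-2,0],[0.6,0,-5,0],[0.6,0,-9,0],[0.6,0,-13,0],[0.6,0,-16,0],[0.6,0,-16.6,0],[0.6,0,-16.6,0]]
  ]
}}

```text
t: 10.9
tcp_pos: [0.4037, -0.1354, 0.1989]
tcp_rot: [-0.0, 0.824, 0.566, -0.0]
force: [0.1, 0.9, -2.8]
gripper_width: 0.0221
gripper_force: 35.0
```

```bash
python3 -c "
from h import *
go(.4228,-.3420,.2,60.5)"
```

```text
t 10.9 tcp [ 0.4037 -0.1354  0.1989] R [[0.358, 0.934, -0.001], [0.934, -0.358, 0.0], [-0.0, -0.001, -1.0]] j [-0.45  -0.393  2.141 -0.     1.394 -0.083] F [ 0.1  0.9 -2.8] w 0.022122138323286144
shift [-18.61   9.18  -0.11] twist -1.422 yang now -20.99
```

Call:
{"api": "step_arm", "payload": {
  "deltas": [
    [[-0.6,0.3,0,0.05],[-2,1,0,0.18],[-3.7,1.8,0,0.34],[-5.4,2.7,0,0.5],[-7.1,3.5,0,0.66],[-8.9,4.4,0,0.82],[-10.6,5.2,0,0.98],[-12.4,6.1,0,1.14],[-14.1,7,0,1.3],[-15.8,7.8,0,1.46],[-17.3,8.5,0,1.6],[-18.4,9.1,0,1.69]]
  ]
}}

```text
t: 12.4
tcp_pos: [0.4219, -0.3406, 0.1974]
tcp_rot: [-0.001, 0.97, -0.243, -0.002]
force: [0.3, -0.4, -1.2]
gripper_width: 0.022
gripper_force: 35.0
```

Call:
{"api": "step_arm", "payload": {
  "deltas": [
    [[-0.2,0.1,0,0.03],[-0.2,0.1,0,0.03],[-0.2,0.1,0,0.03]]
  ]
}}

```text
t: 12.78
tcp_pos: [0.4204, -0.3395, 0.1992]
tcp_rot: [-0.0, 0.967, -0.255, -0.0]
force: [-0.1, 0.2, -1.6]
gripper_width: 0.0215
gripper_force: 35.0
```

```bash
python3 m3.py; python3 -c "
from h import *
go(.4228,-.342,.0425,60.5)"
sed -i 's/^m=(hsv.*$/m=(hsv[...,0]>=17)\&(hsv[...,0]<34)\&(hsv[...,1]>105)\&(hsv[...,2]>60)\&(P[...,2]>.003)\&(P[...,2]<.045)\&(np.hypot(P[...,0]-.455,P[...,1]-.08)<.085)/' mt.py; python3 mt.py
```

```text
t 12.775 tcp [ 0.4204 -0.3395  0.1992] R [[0.87, -0.493, -0.001], [-0.493, -0.87, 0.001], [-0.001, -0.0, -1.0]] j [-0.779 -0.109  1.911  0.     1.341  1.307] F [-0.1  0.2 -1.6] w 0.021508157664439042
263
shaft y= [-0.00376625 -0.000246  ] zmed 0.010759762951361385 slope z [0.002582   0.01033822]
arm x med 0.23360876989924578 y -0.0638203082620062 -0.015588874828387835 z 0.010988761204206159
t 12.825 tcp [ 0.4205 -0.3396  0.1994] R [[0.87, -0.493, -0.0], [-0.493, -0.87, 0.0], [-0.0, -0.0, -1.0]] j [-0.779 -0.109  1.91   0.     1.341  1.308] F [ 0.6  0.5 -1.6] w 0.021986010943133124
shift [ 0.32  0.1  15.69] twist -0.001 yang now -119.54
t 12.825 tcp [ 0.4205 -0.3396  0.1994] R [[0.87, -0.493, -0.0], [-0.493, -0.87, 0.0], [-0.0, -0.0, -1.0]] j [-0.779 -0.109  1.91   0.     1.341  1.308] F [ 0.6  0.5 -1.6] w 0.021986010943133124
all 702 ((477.1963195800781, 11.638153076171875), (85.17013549804688, 254.80264282226562), 28.09457778930664)
rib 106 ((477.1395568847656, -11.839889526367188), (30.27553367614746, 220.45521545410156), 19.47952651977539)
xg,yg of mean -0.11917314674894684 0.014383252019330916
```

Call:
{"api": "step_arm", "payload": {
  "deltas": [
    [[0.3,0.1,3,0],[0.3,0.1,7,0],[0.3,0.1,11,0],[0.3,0.1,14,0],[0.3,0.1,15.2,0],[0.3,0.1,15.7,0],[0.3,0.1,15.7,0]]
  ]
}}

```text
t: 13.75
tcp_pos: [0.4234, -0.343, 0.0437]
tcp_rot: [0.0, 0.967, -0.255, 0.001]
force: [-0.6, 1.2, -2.2]
gripper_width: 0.0217
gripper_force: 35.0
```

Call:
{"api": "step_arm", "payload": {
  "deltas": [
    [[0,0,0,0],[0,0,0,0],[0,0,0,0],[0,0,-2,0],[0,0,-6,0],[0,0,-11,0],[0,0,-16,0],[0,0,-18,0]]
  ],
  "fingers": 5.5
}}

```text
t: 14.75
tcp_pos: [0.4241, -0.3437, 0.2283]
tcp_rot: [0.002, 0.967, -0.255, 0.003]
force: [-0.2, 0.1, -0.1]
gripper_width: 0.0549
gripper_force: 0.0
```

```bash
python3 - <<'E'
from h import *
s=state();f=grab_frame("top");np.savez("top2.npz",**f);g=grab_frame("scene");np.savez("scene2.npz",**g)
save("after.png",np.hstack([cv2.resize(f["frame"][130:290,120:400],(420,240)),cv2.resize(g["frame"][110:290,150:400],(333,240))]))
P=cloud(f);hsv=cv2.cvtColor(f["frame"],cv2.COLOR_RGB2HSV)
m=(hsv[...,0]>=17)&(hsv[...,0]<34)&(hsv[...,1]>105)&(hsv[...,2]>60)&(P[...,2]>.003)&(P[...,2]<.045)&(np.hypot(P[...,0]-.455,P[...,1]-.08)<.12)
no,l,st,c=cv2.connectedComponentsWithStats(m.astype(np.uint8))
for i in range(1,no):
    if st[i,4]>30:
        p=P[l==i];t=p[p[:,2]>.028];print(st[i],p.mean(0),np.percentile(p[:,2],[5,50,95]),cv2.minAreaRect((p[:,:2]*1000).astype(np.float32)));
        if len(t)>4:print(" rib",len(t),t.mean(0),cv2.minAreaRect((t[:,:2]*1000).astype(np.float32)))
E
```

```text
t 14.75 tcp [ 0.4241 -0.3437  0.2283] R [[0.87, -0.494, 0.006], [-0.494, -0.87, -0.006], [0.008, 0.002, -1.0]] j [-0.779 -0.121  1.872  0.     1.382  1.307] F [-0.2  0.1 -0.1] w 0.054875770496248415
[162 214  44  43 744] [0.44766853 0.07023729 0.01196865] [0.0037996  0.00828946 0.03748607] ((447.7320861816406, 71.98831939697266), (58.57902145385742, 121.59835815429688), 45.33949279785156)
 rib 105 [0.44736239 0.07018687 0.03592098] ((447.22161865234375, 70.31167602539062), (16.068862915039062, 49.497501373291016), 44.55364990234375)
```

View pics/after.png

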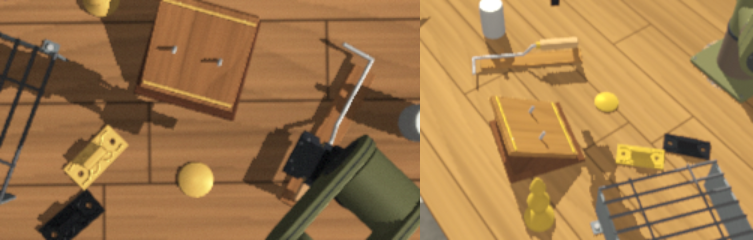

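The rod lies back on the rest (right side of left panel, shaft from (310,200) to (372,60)). The mount is free at (95,157) with its rib at (0.447, 0.070), about 114 mm in front of the mouth. I'll grip the rib by its ends, so the mount can pivot to the slope in the grip.

```bash
python3 -c "
from h import *
go(.4474,.0705,.15,-45.1)
f=dict(np.load('top2.npz'));P=cloud(f)
v,u=np.mgrid[:384,:512]
b=(u>300)&(u<375)&(v>153)&(v<275);h=P[b&(P[...,2]>.066)&(P[...,2]<.08)];print(len(h),np.median(h[:,2]))"
```

```text
t 14.85 tcp [ 0.4238 -0.3435  0.2263] R [[0.87, -0.494, 0.004], [-0.494, -0.87, -0.004], [0.006, 0.002, -1.0]] j [-0.779 -0.119  1.874  0.     1.381  1.307] F [ 0.6  0.3 -0. ] w 0.05492438079401369
shift [-18.43 -37.18   7.46] twist -1.3 yang now -119.58
53 0.0729033477340506
```

Call:
{"api": "step_arm", "payload": {
  "deltas": [
    [[-1,-2,0,-0.07],[-2.7,-5.5,0,-0.2],[-4.7,-9.5,0,-0.34],[-6.7,-13.5,0,-0.48],[-8.7,-17.5,0,-0.62],[-10.7,-21.5,0.5,-0.76],[-12.7,-25.5,2,-0.9],[-14.7,-29.5,4,-1.04],[-16.5,-33.2,6,-1.17],[-17.9,-36,7,-1.27],[-18.4,-37.2,7.5,-1.3],[-18.4,-37.2,7.5,-1.3]]
  ],
  "fingers": 8.0
}}

```text
t: 16.35
tcp_pos: [0.4455, 0.072, 0.1462]
tcp_rot: [-0.0, 0.924, 0.382, -0.001]
force: [0.7, -0.6, 0.7]
gripper_width: 0.0801
gripper_force: 0.0
```

```bash
python3 -c "
from h import *
go(.4474,.0705,.021,-45.1)"
```

```text
t 16.35 tcp [0.4455 0.072  0.1462] R [[0.708, 0.706, -0.003], [0.706, -0.708, -0.001], [-0.002, -0.002, -1.0]] j [ 0.041 -0.28   2.147 -0.     1.277  0.828] F [ 0.7 -0.6  0.7] w 0.08005405310868281
shift [ 0.06  0.26 12.52] twist 0.0 yang now -45.08
```

Call:
{"api": "step_arm", "payload": {
  "deltas": [
    [[0,0.1,3,0],[0,0.1,7,0],[0,0.1,10.5,0],[0,0.1,12,0],[0,0.1,12.5,0],[0,0.1,12.5,0],[0,0.1,12.5,0]]
  ]
}}

```text
t: 17.23
tcp_pos: [0.4483, 0.0712, 0.0241]
tcp_rot: [0.001, 0.924, 0.382, 0.001]
force: [-0.3, -0.4, -0.1]
gripper_width: 0.08
gripper_force: 0.0
```

Call:
{"api": "step_arm", "payload": {
  "deltas": [
    [[0,0,0,0],[0,0,0,0],[0,0,0,0],[0,0,0,0],[0,0,0,0]]
  ],
  "fingers": 3.0,
  "squeeze": 20
}}

```text
t: 17.85
tcp_pos: [0.4474, 0.0711, 0.0229]
tcp_rot: [0.0, 0.924, 0.382, 0.0]
force: [1.1, -1.0, -0.1]
gripper_width: 0.0498
gripper_force: 20.0
```

Call:
{"api": "step_arm", "payload": {
  "deltas": [
    [[0,0,-0.5,0],[0,0,-2,0],[0,0,-5,0],[0,0,-9,0],[0,0,-13,0],[0,0,-15,0],[0,0,-15,0]]
  ]
}}

```text
t: 18.73
tcp_pos: [0.4481, 0.0713, 0.1753]
tcp_rot: [0.001, 0.924, 0.382, 0.002]
force: [-0.0, -0.1, -3.0]
gripper_width: 0.0498
gripper_force: 20.0
```

```bash
python3 - <<'E'
from h import *
go(.4474,.0705,.021,-45.1);g=grab_frame("scene");save("held.png",g["frame"][90:340,180:460],2)
E
```

```text
t 18.725 tcp [0.4481 0.0713 0.1753] R [[0.708, 0.706, 0.005], [0.706, -0.708, 0.0], [0.003, 0.003, -1.0]] j [ 0.039 -0.306  2.117  0.     1.326  0.826] F [-0.  -0.1 -3. ] w 0.049779044321370966
shift [-0.16 -0.04 15.43] twist 0.0 yang now -45.09
```

View pics/held.png

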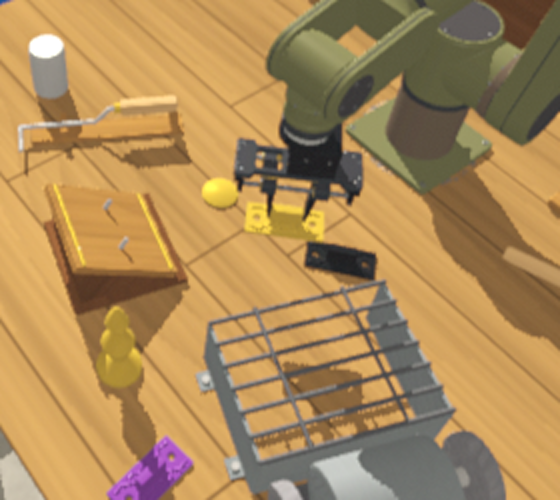

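The mount hangs level in the grip by the rib ends (285,220 in the crop). Now refine the studs from two views.

```bash
cat > studs.py <<'E'
from h import *
def ray(f,uv):
    a=plane(f,uv,0.0)[0];o=np.array(f["origin"]);d=a-o;return o,d/np.linalg.norm(d)
def studs(f):
    P=cloud(f);hsv=cv2.cvtColor(f["frame"],cv2.COLOR_RGB2HSV)
    m=(hsv[...,1]<95)&(hsv[...,2]>100)&(np.hypot(P[...,0]-.64,P[...,1]+.126)<.07)&(P[...,2]>.06)
    no,l,st,c=cv2.connectedComponentsWithStats(m.astype(np.uint8))
    r=[(st[i],c[i]) for i in range(1,no) if st[i,4]>5];return r
T=dict(np.load("top0.npz"));S=dict(np.load("scene0.npz"))
a=studs(T);b=studs(S);print(a,b)
a=sorted([x[1] for x in a],key=lambda c:c[0]);b=sorted([x[1] for x in b],key=lambda c:-c[1])
pts=[]
for i in range(2):
    o1,d1=ray(T,a[i]);o2,d2=ray(S,b[i]);s=np.linalg.lstsq(np.c_[d1,-d2],o2-o1,rcond=None)[0]
    p,q_=o1+s[0]*d1,o2+s[1]*d2;pts.append((p+q_)/2);print("stud mid",pts[-1],"gap mm",1000*np.linalg.norm(p-q_))
d=pts[0]-pts[1];print("sep",np.linalg.norm(d),"yaw y",np.degrees(np.arctan2(d[1],d[0])))
y=np.radians(np.degrees(np.arctan2(d[1],d[0]))-90);mid=(pts[0]+pts[1])/2;print("mid",mid,"seat",mid-.011*np.array([-.5*np.cos(y),-.5*np.sin(y),.866]))
# board plane height from interior of board only
for n,f in(("top",T),("scene",S)):
    P=cloud(f);r=P-np.array([.638,-.1265,0]);xs=r[...,0]*np.cos(y)+r[...,1]*np.sin(y);ys=-r[...,0]*np.sin(y)+r[...,1]*np.cos(y)
    k=(abs(xs)<.05)&(abs(ys)<.065)&~((abs(abs(ys)-.043)<.012)&(xs<.02))&(P[...,2]>.03)
    A=np.c_[xs[k],ys[k],np.ones(k.sum())];c=np.linalg.lstsq(A,P[k][:,2],rcond=None)[0];print(n,"plane",c,"tilt",np.degrees(np.arctan(c[0])))
E
python3 studs.py
```

```text
[(array([234, 161,   4,   5,  15], dtype=int32), array([235.73333333, 163.06666667])), (array([265, 169,   3,   5,  12], dtype=int32), array([266.25, 171.25]))] [(array([232, 189,   4,   6,  14], dtype=int32), array([233.35714286, 191.57142857])), (array([239, 209,   5,   6,  15], dtype=int32), array([241.13333333, 211.33333333]))]
stud mid [ 0.64578797 -0.08340607  0.08052859] gap mm 2.922312210369518
stud mid [ 0.62130543 -0.1662401   0.08163836] gap mm 0.7429064400535472
sep 0.08638346912759019 yaw y 73.53435399134534
mid [ 0.6335467  -0.12482309  0.08108348] seat [ 0.63882114 -0.12638201  0.07155748]
top plane [0.57251877 0.00576208 0.07627195] tilt 29.791947214712177
scene plane [0.57995923 0.00253615 0.0715181 ] tilt 30.11198499759525
```

```bash
cat >> h.py <<'E'
def seat(X,Y,Z): # X horizontal uphill, Y along studs (m), Z world -> TCP
    h=np.array([.9588,-.2840]);y=np.array([.2840,.9588]);p=np.array([.6385,-.1263])+X*h+Y*y
    go(p[0],p[1],Z,73.5)
E
python3 -c "
from h import *
seat(-.0455,0,.18)"
```

```text
t 18.775 tcp [0.4471 0.0712 0.1734] R [[0.708, 0.706, 0.001], [0.706, -0.708, 0.0], [0.001, 0.001, -1.0]] j [ 0.039 -0.304  2.119  0.     1.326  0.826] F [-0.3 -0.5 -3.3] w 0.04979278401783578
shift [-2.57 23.51 -0.64] twist 1.072 yang now -45.09
```

Call:
{"api": "step_arm", "payload": {
  "deltas": [
    [[-0.2,1.5,-0.2,0.07],[-0.5,4.5,-0.6,0.2],[-0.8,7.5,-0.6,0.34],[-1.2,10.5,-0.6,0.48],[-1.5,13.5,-0.6,0.62],[-1.8,16.5,-0.6,0.76],[-2.2,19.5,-0.6,0.9],[-2.4,22,-0.6,1.0],[-2.6,23.5,-0.6,1.07],[-2.6,23.5,-0.6,1.07],[-2.6,23.5,-0.6,1.07]]
  ]
}}

```text
t: 20.15
tcp_pos: [0.5934, -0.1129, 0.1772]
tcp_rot: [-0.0, 0.99, -0.142, -0.001]
force: [-1.0, 1.1, -2.9]
gripper_width: 0.0498
gripper_force: 20.0
```

```bash
python3 -c "
from h import *
seat(-.0455,0,.093)"
```

```text
t 20.15 tcp [ 0.5934 -0.1129  0.1772] R [[0.96, -0.281, -0.003], [-0.281, -0.96, 0.001], [-0.003, -0.0, -1.0]] j [-0.277  0.052  1.791  0.     1.302  1.579] F [-1.   1.1 -2.9] w 0.04978953928445597
shift [0.17 0.   8.42] twist 0.003 yang now -106.33
```

Call:
{"api": "step_arm", "payload": {
  "deltas": [
    [[0.1,0,3,0],[0.1,0,6,0],[0.1,0,8,0],[0.1,0,8.4,0],[0.1,0,8.4,0]]
  ]
}}

```text
t: 20.78
tcp_pos: [0.5958, -0.1138, 0.0952]
tcp_rot: [0.0, 0.99, -0.142, 0.0]
force: [0.3, 0.5, -1.4]
gripper_width: 0.0496
gripper_force: 20.0
```

```bash
python3 -c "
from h import *
seat(-.0455,0,.088)
seat(-.0617,0,.067)"
```

```text
t 20.775 tcp [ 0.5958 -0.1138  0.0952] R [[0.959, -0.282, 0.001], [-0.282, -0.959, -0.0], [0.001, -0.0, -1.0]] j [-0.277  0.131  1.852  0.     1.158  1.579] F [ 0.3  0.5 -1.4] w 0.04955279069947722
shift [-0.1  -0.01  0.72] twist 0.002 yang now -106.38
t 20.775 tcp [ 0.5958 -0.1138  0.0952] R [[0.959, -0.282, 0.001], [-0.282, -0.959, -0.0], [0.001, -0.0, -1.0]] j [-0.277  0.131  1.852  0.     1.158  1.579] F [ 0.3  0.5 -1.4] w 0.04955279069947722
shift [-1.72 -0.02  2.82] twist 0.002 yang now -106.38
```

Call:
{"api": "step_arm", "payload": {
  "deltas": [
    [[-0.1,0,0.5,0],[-0.4,0,0.9,0],[-0.7,0,1.3,0],[-1.0,0,1.7,0],[-1.2,0,2.0,0],[-1.2,0,2.0,0]]
  ]
}}

```text
t: 21.52
tcp_pos: [0.584, -0.1105, 0.0747]
tcp_rot: [0.0, 0.99, -0.143, 0.0]
force: [-0.6, 0.8, 3.4]
gripper_width: 0.05
gripper_force: 20.0
```

Call:
{"api": "step_arm", "payload": {
  "deltas": [
    [[-0.2,0,0.3,0],[-0.4,0,0.6,0],[-0.5,0,0.8,0],[-0.5,0,0.8,0]]
  ]
}}

```text
t: 22.02
tcp_pos: [0.5788, -0.1089, 0.0662]
tcp_rot: [-0.0, 0.99, -0.143, -0.0]
force: [-0.1, 0.5, 0.6]
gripper_width: 0.0502
gripper_force: 20.0
```

```bash
python3 -c "
from h import *
seat(-.0617,0,.067)"
```

```text
t 22.025 tcp [ 0.5788 -0.1089  0.0662] R [[0.959, -0.282, -0.001], [-0.282, -0.959, 0.0], [-0.001, -0.0, -1.0]] j [-0.277  0.129  1.908  0.     1.105  1.58 ] F [-0.1  0.5  0.6] w 0.05023040602202689
shift [ 0.04 -0.03 -0.08] twist 0.002 yang now -106.39
```

Call:
{"api": "step_arm", "payload": {
  "deltas": [
    [[0,0,0.1,0],[0,0,0.2,0],[-0.1,0,0.3,0],[-0.1,0,0.3,0]]
  ]
}}

```text
t: 22.52
tcp_pos: [0.5788, -0.109, 0.066]
tcp_rot: [0.0, 0.99, -0.143, 0.0]
force: [-4.6, -0.4, 11.7]
gripper_width: 0.0498
gripper_force: 20.0
```

```bash
cat > tilt.py <<'E'
from h import *
s=state()
for n in("scene","top"):
    f=grab_frame(n);np.savez(n+"3.npz",**f);P=cloud(f);hsv=cv2.cvtColor(f["frame"],cv2.COLOR_RGB2HSV)
    h=np.array([.9588,-.2840]);y=np.array([.2840,.9588]);d=P[...,:2]-np.array(s["tcp_pos"])[:2]
    xs=d@h;ys=d@y
    m=(hsv[...,0]>=17)&(hsv[...,0]<34)&(hsv[...,1]>105)&(hsv[...,2]>60)&(abs(xs)<.06)&(abs(ys)<.075)&(P[...,2]<s["tcp_pos"][2]+.02)&(abs(ys)>.035)
    for k in range(4): 
        if k==0: mm=m.copy();
        A=np.c_[xs[mm],ys[mm],np.ones(mm.sum())];c=np.linalg.lstsq(A,P[mm][:,2],rcond=None)[0]
        mm=m&(abs(c[0]*xs+c[1]*ys+c[2]-P[...,2])<.006)
    print(n,mm.sum(),"tilt",np.degrees(np.arctan(c[0])),"side",np.degrees(np.arctan(c[1])),"z under TCP",c[2]-s["tcp_pos"][2],"x",np.percentile(xs[mm],[1,99]),"y",np.percentile(ys[mm],[1,99]))
E
python3 tilt.py
```

```text
t 22.525 tcp [ 0.5788 -0.109   0.066 ] R [[0.959, -0.282, 0.001], [-0.282, -0.959, -0.0], [0.001, 0.0, -1.0]] j [-0.277  0.128  1.909 -0.     1.103  1.58 ] F [-4.6 -0.4 11.7] w 0.04981782349904573
scene 210 tilt 36.48143340272526 side 2.680690452882453 z under TCP -0.029988924936501488 x [-0.05868261  0.04819119] y [-0.07438055  0.07219722]
top 3 tilt -13.249700598528829 side -11.913659927796445 z under TCP -0.08904973953908973 x [-0.05281488 -0.04104171] y [-0.0649727  -0.04206592]
```

```bash
cat > fit.py <<'E'
from h import *
import sys
# cast brass pixels onto plane at n (mm above seat, or lifted by L mm) parallel to the slope; report rect in seat coords
def seatfit(f,n,show=None):
    h=np.array([.9588,-.2840,0]);y=np.array([.2840,.9588,0]);xs=.866*h+[0,0,.5];nz=-.5*h+[0,0,.866];O=np.array([.6385,-.1263,.075])
    hsv=cv2.cvtColor(f["frame"],cv2.COLOR_RGB2HSV);v,u=np.mgrid[:384,:512]
    a=plane(f,np.c_[u.ravel(),v.ravel()],0.0);o=np.array(f["origin"]);d=a-o
    t=((O+n*nz-o)@nz)/(d@nz);p=o+d*t[:,None]-O;X=(p@xs).reshape(384,512);Y=(p@y).reshape(384,512)
    m=(hsv[...,0]>=20)&(hsv[...,0]<34)&(hsv[...,1]>150)&(hsv[...,2]>90)&(X>-.1+n-.006)&(X<.06)&(abs(Y)<.08)
    m=cv2.morphologyEx(m.astype(np.uint8),cv2.MORPH_OPEN,np.ones((3,3)))>0
    q1=np.c_[X[m],Y[m]].astype(np.float32)*1000
    print("n",m.sum(),"rect",cv2.minAreaRect(q1))
    for lo,hi in((-62,-38),(38,62)):
        k=(q1[:,1]>lo)&(q1[:,1]<hi);print(" Y",lo,hi,"X",np.percentile(q1[k,0],[1,50,99]) if k.sum() else None)
    k=abs(q1[:,0]-np.median(q1[:,0]))<25;print(" Yrange",np.percentile(q1[k,1],[0.5,99.5]))
    return m
if __name__=="__main__":
    f=dict(np.load(sys.argv[1]));m=seatfit(f,float(sys.argv[2]))
    a=f["frame"].copy();a[cv2.morphologyEx(m.astype(np.uint8),cv2.MORPH_GRADIENT,np.ones((2,2)))>0]=[255,0,0]
    save(sys.argv[3],a[140:260,180:330],4)
E
python3 fit.py scene3.npz .006 fit3.png
```

```text
n 331 rect ((-51.24211502075195, 4.633811950683594), (64.17916870117188, 125.83085632324219), 4.325191974639893)
 Y -62 -38 X [-57.78138206 -40.88235855 -20.60517555]
 Y 38 62 X [-84.0011174  -53.35357666 -22.19614746]
 Yrange [-58.09316818  67.74310089]
```

View pics/fit3.png

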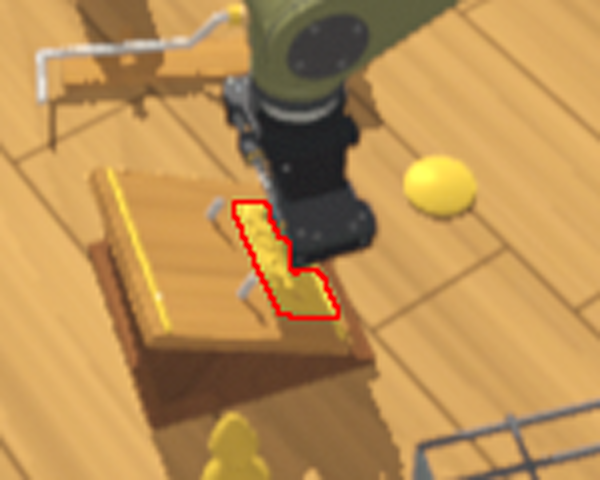

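The mount (outlined) lies flush on the slope, downhill of the studs at (215,208) and (247,287). I'll check this camera's bias using the studs.

```bash
cat > bias.py <<'E'
from h import *
h=np.array([.9588,-.2840,0]);y=np.array([.2840,.9588,0]);xs=.866*h+[0,0,.5];nz=-.5*h+[0,0,.866];O=np.array([.6385,-.1263,.075])
def cast(f,uv,n):
    a=plane(f,uv,0.0);o=np.array(f["origin"]);d=a-o;t=((O+n*nz-o)@nz)/(d@nz);p=o+d*t[:,None]-O;return 1000*np.c_[p@xs,p@y]
if __name__=="__main__":
    S=dict(np.load("scene0.npz"));T=dict(np.load("top0.npz"))
    print(cast(S,[[233.36,191.57],[241.13,211.33]],.011));print(cast(T,[[235.7,163.1],[266.25,171.25]],.011))
    f=dict(np.load("scene3.npz"));print("edge px of mount (crop4 coords): uphill far corner, uphill near corner, low near corner")
    c=np.array([[233,202],[280,316],[338,316],[268,202]])/4+[180,140]
    print(cast(f,c,.006),cast(f,c,0.0))
E
python3 bias.py
```

```text
[[  1.67676653 -40.51138122]
 [  3.22741713  46.36301901]]
[[ -1.68982996  43.62413188]
 [ -0.28958057 -43.0221843 ]]
edge px of mount (crop4 coords): uphill far corner, uphill near corner, low near corner
[[-25.52282134 -52.99863445]
 [-24.2160573   72.79473484]
 [-84.99700947  69.56643592]
 [-63.9620256  -57.35275511]] [[-31.03502653 -59.0345795 ]
 [-29.7184297   67.70532585]
 [-90.95673002  64.45273549]
 [-69.76346776 -63.42146288]]
```

Call:
{"api": "step_arm", "payload": {
  "deltas": [
    [[-0.3,0,-0.8,0],[-0.8,0,-1.6,0],[-1.3,0,-2.7,0],[0.5,0,-3.8,0],[2,0,-4.6,0],[3.2,-0.05,-5.3,0],[3.4,-0.05,-5.4,0],[3.4,-0.05,-5.4,0]]
  ]
}}

```text
t: 23.62
tcp_pos: [0.6104, -0.1177, 0.1172]
tcp_rot: [-0.0, 0.99, -0.143, -0.001]
force: [-0.3, -0.2, -1.8]
gripper_width: 0.0499
gripper_force: 20.0
```

```bash
python3 - <<'E'
from h import *
seat(-.0274,.0003,.1138)
for n in("scene","top"): np.savez(n+"4.npz",**grab_frame(n))
E
python3 fit.py scene4.npz .030 fit4.png; sed -n 1,1p /dev/null
python3 - <<'E'
import cv2,numpy as np
a=cv2.imread("pics/fit4.png");f=dict(np.load("top4.npz"))["frame"][:,:,::-1][140:200,215:290]
b=cv2.resize(f,(0,0),fx=2.6,fy=2.6,interpolation=2);c=np.zeros((480,800,3),np.uint8);c[:,:600]=a;c[:b.shape[0],600:600+b.shape[1]]=b[:,:200];cv2.imwrite("pics/fit4b.png",c)
E
```

```text
t 23.625 tcp [ 0.6104 -0.1177  0.1172] R [[0.959, -0.282, -0.001], [-0.282, -0.959, 0.0], [-0.001, 0.0, -1.0]] j [-0.277  0.141  1.8   -0.     1.201  1.58 ] F [-0.3 -0.2 -1.8] w 0.04990219119107031
shift [ 0.19 -0.    0.34] twist 0.002 yang now -106.39
n 340 rect ((-0.46192169189453125, 0.7380828857421875), (63.680850982666016, 127.89674377441406), 1.1719993352890015)
 Y -62 -38 X [-3.05911168 13.68541908 30.45739758]
 Y 38 62 X [-31.29782959  -0.17442098  29.46060936]
 Yrange [-62.46283981  64.35077637]
```

View pics/fit4b.png

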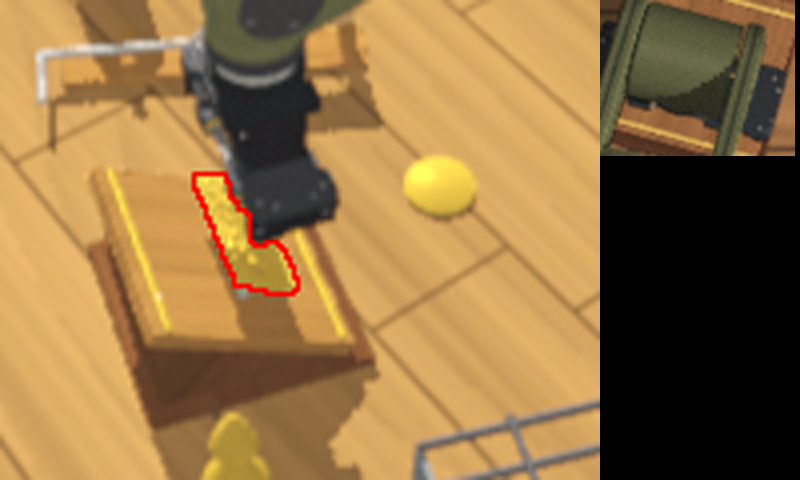

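Call:
{"api": "step_arm", "payload": {
  "deltas": [
    [[0.2,-0.02,0.3,0],[0.4,-0.02,0.7,0],[0.5,-0.02,0.9,0],[0.6,-0.02,1.05,0],[0.6,-0.02,1.05,0]]
  ]
}}

```text
t: 24.35
tcp_pos: [0.6167, -0.1194, 0.107]
tcp_rot: [-0.0, 0.99, -0.143, -0.0]
force: [-0.1, -0.4, -2.9]
gripper_width: 0.0498
gripper_force: 20.0
```

```bash
python3 -c "
from h import *
seat(-.0154,.0003,.093)"
```

```text
t 24.35 tcp [ 0.6167 -0.1194  0.107 ] R [[0.959, -0.282, -0.0], [-0.282, -0.959, 0.0], [-0.0, 0.0, -1.0]] j [-0.277  0.165  1.793 -0.     1.185  1.58 ] F [-0.1 -0.4 -2.9] w 0.04976369603581728
shift [0.74 0.02 1.4 ] twist 0.002 yang now -106.4
```

Call:
{"api": "step_arm", "payload": {
  "deltas": [
    [[0.15,0,0.27,0],[0.3,0,0.53,0],[0.4,0,0.75,0],[0.4,0,0.75,0]]
  ]
}}

```text
t: 24.85
tcp_pos: [0.6205, -0.1205, 0.0993]
tcp_rot: [-0.0, 0.99, -0.143, -0.0]
force: [-0.5, 0.5, -2.0]
gripper_width: 0.0495
gripper_force: 20.0
```

Call:
{"api": "step_arm", "payload": {
  "deltas": [
    [[0.1,0,0.2,0],[0.2,0,0.35,0],[0.3,0,0.5,0],[0.3,0,0.5,0]]
  ]
}}

```text
t: 25.35
tcp_pos: [0.6234, -0.1214, 0.0944]
tcp_rot: [-0.0, 0.99, -0.143, -0.0]
force: [0.5, 0.5, -3.1]
gripper_width: 0.0494
gripper_force: 20.0
```

```bash
python3 -c "
from h import *
seat(-.0154,.0003,.093)"
```

```text
t 25.35 tcp [ 0.6234 -0.1214  0.0944] R [[0.959, -0.282, -0.0], [-0.282, -0.959, 0.0], [-0.0, 0.0, -1.0]] j [-0.277  0.192  1.784 -0.     1.166  1.58 ] F [ 0.5  0.5 -3.1] w 0.049358768300249975
shift [0.05 0.02 0.14] twist 0.002 yang now -106.4
```

Call:
{"api": "step_arm", "payload": {
  "deltas": [
    [[0.05,0,0.1,0],[0.1,0,0.2,0],[0.15,0,0.3,0],[0.15,0,0.3,0]]
  ]
}}

```text
t: 25.85
tcp_pos: [0.6242, -0.1216, 0.0932]
tcp_rot: [-0.0, 0.99, -0.143, -0.001]
force: [-8.4, 2.1, 6.5]
gripper_width: 0.05
gripper_force: 20.0
```

Call:
{"api": "step_arm", "payload": {
  "deltas": [
    [[-0.05,0,-0.15,0],[-0.05,0,-0.15,0]]
  ]
}}

```text
t: 26.1
tcp_pos: [0.6246, -0.1217, 0.0935]
tcp_rot: [0.0, 0.99, -0.143, 0.0]
force: [-1.5, 0.5, 0.9]
gripper_width: 0.0495
gripper_force: 20.0
```

Call:
{"api": "step_arm", "payload": {
  "deltas": [
    [[0,0,0,0],[0,0,0,0],[0,0,0,0]]
  ],
  "fingers": 5.3
}}

```text
t: 26.48
tcp_pos: [0.6248, -0.1218, 0.0934]
tcp_rot: [0.0, 0.99, -0.143, 0.0]
force: [0.7, -0.6, 0.1]
gripper_width: 0.0526
gripper_force: 0.0
```

Call:
{"api": "step_arm", "payload": {
  "deltas": [
    [[0,0,-0.5,0],[0,0,-1.5,0],[0,0,-3,0],[0,0,-6,0],[0,0,-10,0],[-3,3,-14,0],[-8,5,-16,0],[-13,5,-16,0],[-18,5,-16,0],[-22,5,-16,0],[-24,5,-16,0],[-24,5,-16,0]]
  ]
}}

```text
t: 27.98
tcp_pos: [0.3798, -0.1018, 0.2547]
tcp_rot: [0.0, 0.99, -0.143, 0.002]
force: [1.1, -0.3, 0.6]
gripper_width: 0.0531
gripper_force: 0.0
```

```bash
python3 - <<'E'
from h import *
from bias import cast
s=state();S=grab_frame("scene");T=grab_frame("top")
np.savez("scene5.npz",**S);np.savez("top5.npz",**T)
c=np.zeros((400,800,3),np.uint8);c[:,:400]=cv2.resize(S["frame"][150:250,190:290],(400,400),interpolation=2);c[:,400:]=cv2.resize(T["frame"][120:220,200:300],(400,400),interpolation=2);save("done.png",c)
P=cloud(T);h=np.array([.9588,-.2840]);y=np.array([.2840,.9588]);d=P[...,:2]-[.6385,-.1263];X=d@h;Y=d@y
k=(abs(X)<.035)&(abs(Y)<.07);H=P[...,2]-.075-.577*X;hsv=cv2.cvtColor(T["frame"],cv2.COLOR_RGB2HSV)
m=k&(hsv[...,0]>=18)&(hsv[...,0]<34)&(hsv[...,1]>120);n=H*.866;m&=n>.003
v,u=np.nonzero(m);c=cast(T,np.c_[u,v],.006);print(m.sum(),"n pct",np.percentile(n[m],[5,25,50,75,95]),cv2.minAreaRect(c.astype(np.float32)))
A=np.c_[X[m&(n<.015)],Y[m&(n<.015)],np.ones((m&(n<.015)).sum())];co=np.linalg.lstsq(A,P[m&(n<.015)][:,2],rcond=None)[0];print("plane",co,"tilt",np.degrees(np.arctan(co[:2])))
E
```

```text
t 27.975 tcp [ 0.3798 -0.1018  0.2547] R [[0.959, -0.282, 0.003], [-0.282, -0.959, -0.001], [0.004, 0.0, -1.0]] j [-0.399 -0.513  2.13   0.     1.521  1.459] F [ 1.1 -0.3  0.6] w 0.05314285935315118
750 n pct [0.00418611 0.00662313 0.00863538 0.01213275 0.03704169] ((-0.11567497253417969, 2.0920181274414062), (57.530330657958984, 119.42489624023438), 0.0841962918639183)
plane [0.56626801 0.00399065 0.08415571] tilt [29.52148963  0.2286459 ]
```

View pics/done.png

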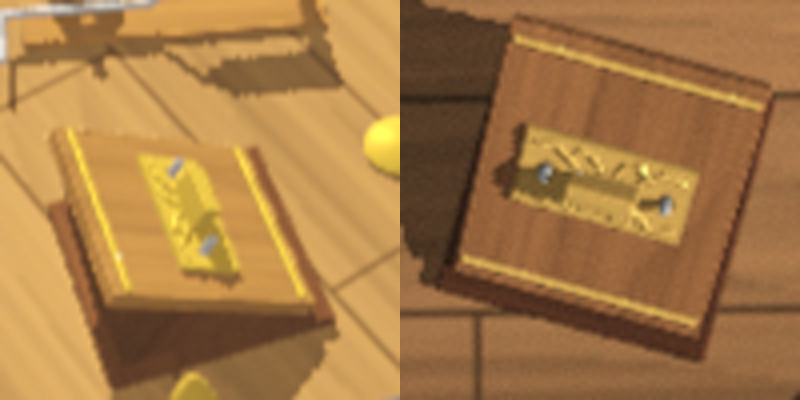

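Both studs stand through the holes (scene (177,167), (208,245); top (545,173), (665,205)). The plate is parallel to the slope at 29.5°, with its top 6–9 mm above the board. The rod lies on the rest and the arm is clear.

```bash
python3 -c "
from workcell import hand_in
print(hand_in())"
```

```text
the job is handed in; nothing more can be done
None
```

The mount is drawn out and fitted on both studs flat against the slope, the rod is back on its rest, and the finial, tin and rosette were left alone; the job is handed in, but no verdict came back.

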